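Pump up the pressure reservoir

ROBOT

A 7-joint arm with a two-finger parallel gripper is mounted at the origin on a cart in front of the work surface, level with it; the furniture and walls round the work are solid. World frame = base frame: x ahead of the robot, y to its left, z up, the work surface at z = 0. Lengths are in m, angles in rad, forces in N, time in s.
With the tool pointing down it reaches from about 0.4 to 0.85 m from the base axis. Payload 4.5 kg.
Tool frame: the origin (TCP) lies between the finger pads; the fingertips stand 11 mm ahead of it and the grasp point (between the pads) lies 8 mm behind it (r.nose_length is the distance from the TCP to the fingertips, in m); z points along the fingers, y is the line along which they close (so a half turn about z gives the same grasp; the last joint's range is limited). The gripper opens to 88 mm and grips with 3 to 60 N. Pads are 18 mm wide; open, the fingers measure 123 mm over their backs; the gripper's body (75 mm by 187 mm) begins 45 mm behind the grasp point.
Start: joints at [-1.165, 0.689, -0.195, 1.565, 0.157, 0.902, -0.215], TCP at [0.227, 0.582, 0.25] pointing down, gripper open.
Joint ranges: [-3.01, 3.01], [-0.46, 2.08], [-1.47, 1.51], [0.13, 2.56], [-1, 4.14], [0.04, 2.09], [-2.66, 2.66]. Speed limits (rad/s): [2.57, 2.57, 3.14, 3.14, 3.14, 3.14, 3.14].

INTERFACE

Orientations are given as a unit quaternion [x, y, z, w].
In Python, from plant import get_state, snapshot, camera_model, r gives the robot as it stands.
- The arm moves only by the shell command python3 -m inch 'ROWS' [FORCE]. ROWS is text: rows parted by semicolons, each of 7 numbers parted by spaces: the opening, from -1 (shut) to 1 (fully open), then the shift along the tool's x, y, z in m, then the turn, a rotation vector about the tool's x, y, z in rad. A call has 1 to 20 rows; each row shifts and turns the commanded pose from where the row before left it, along the tool's axes as they then stand; what a row does not reach is not made up. A row lasts 1/12 s, in which the tool goes at most 41.7 mm and 7.16 degrees, less where a joint would pass 70% of its speed; a pose out of reach is approached as far as the arm can. A call is refused whole if a number of a shift passes 0.0417 or a number of a turn 0.125, either way. A call with a gripper value outside its range is refused whole. The fingers move at their own pace and stop on an object; FORCE is the grip in N (left out, the last holds). Time passes only in rows, so rows that do not move let the fingers close. It gives the time, the measured TCP pose, the force, the opening and the grip force at its end, in the units of the state.
- get_state(): the state, without advancing time (a new reading comes with each control period).
- snapshot(name): name is "scene" or "top" or "wrist"; returns (picture, depth): 400x640x3 uint8, red, green, blue; 400x640 float32, m along the optical axis (not along the pixel's ray), 0 where there is no reading.
- camera_model(name): a dict with "intrinsics" (3x3 intrinsics, pixels), "view" (4x4, takes a point from world to camera coordinates). Camera axes: x right, y down, z forward; pixel columns grow to the right and rows downward; lengths in m; the calibration is good to about 2 mm. The wrist camera is an equidistant fisheye: a pixel r from the principal point sees the ray r / f radians off the axis. A picture is of the moment at which its call begins: read the wrist's pose just before it. camera_model takes no time and is no camera call; for the wrist camera it gives the pose at the moment of the call.
- r.finish_job(): hands the job in; it is judged then, once.
The state is a dict: "clock": time; "q": joint angles; "qd": joint speeds; "joint_torque": joint torques, N m; "tool_pos": TCP position; "eef_rot": TCP orientation; "contact_force": force on the tool from outside, world axes, zero at the start; "moment": the same for the moment, N m; "opening": opening from 0.0 (shut) to 1.0 (fully open); "finger_force": force on a finger pad.
Only numpy, scipy, OpenCV 4.12 (cv2) and the standard library are available. Lean on these libraries where they do the work, as an engineer would, in place of code of your own. Each camera call takes 0.05 s, during which the arm holds its last target. There are 200 camera calls.

TASK

Pressurise the small steel reservoir on the bench for dispensing: push its vent lever fully round to shut, then pump the plunger with a fingertip, pressing it right down and letting it spring right back up each time, until the indicator pin stands fully out of its bushing. Only press and push: grasp nothing, do not lift or drag the reservoir, do not touch the pin itself, and leave the flask, vials and syringe around it as they stand. Finish with the vent shut, the plunger up, the pin out and the hand clear.

Things in the scene. Friction and masses are not known exactly. Their poses are not given: they have to be found in the camera images.
- reservoir: round steel pressure reservoir, 136 mm across, lid at z 60 mm, about 3.2 kg, loose on rubber feet. Origin: centre of underside; at yaw 0 its -x faces the robot. On the lid (x, y, mm): plunger, its barrel (43 mm across, top z 93) at 0, -12; vent valve at 0, 42; pin at -36, -36. Hood above: z 0.57 m from x 0.66 m on, visor raised over its front to x 0.60, z 0.71; left panel y -0.08, x > 0.37
- knob_top (a point): centre of the top of the plunger's round black knob, 45 mm across and 15 mm thick; 138 mm above the bench when the plunger is up, 108 mm when it is right down. Moves with the plunger
- plunger (a joint): plunger travel: 0 m up, 0.030 m right down against its stop. Spring return: it pushes back with about 4.5 N at the top and 9 N at the bottom, and about 1 N more while it drives the pump. The first 10 mm or so of each press are lost motion; the rest drives the pin. It must come back to within 4 mm of the top before the next press counts
- vent_pivot (a point): point on the vertical axis that the vent lever turns about, at the height of the middle of the lever's upright tab (100 mm above the bench)
- vent_tab (a point): middle of the upright black tab at the outer end of the vent lever: 8.5 mm thick, 16 mm along the lever, 26 mm high (z 87 to 113 mm above the bench), centre 56 mm from the lever's axis. The hose barb below the open lever ends 35 mm from the axis and reaches up to z 81 mm. Moves with the lever
- vent (a joint): vent lever angle, rad: 0 = open, lever in line with the hose barb below it (direction 0.5 rad counter-clockwise from the reservoir's own +y axis, seen from above); grows counter-clockwise seen from above to 1.5 = shut against its stop, lever across the front of the reservoir (2.0 rad from its own +y axis). Stiff: stays where it is left; about 2 N at the tab moves it. While it is open the pressure escapes and the pin drops back after every stroke
- pin (a joint): how far the indicator pin stands out: 0 m in, 0.020 m fully out. White upright pin, 10 mm across, in a hexagonal brass bushing on the lid. With the vent shut it rises about 4 mm at each full stroke and holds between strokes; five full strokes bring it fully out, further ones do no harm
- pin_top (a point): centre of the top of the indicator pin: 71.5 mm above the bench when in, 91.5 mm when fully out
- flask: white saline flask 54 x 78 x 124 mm, bystander behind the reservoir; origin centre of its underside
- vial_amber: amber injection vial 36 mm across, 75 mm high, bystander; origin centre of its underside
- vial_a: small vial with blue screw cap, 31 mm across, 56 mm high, bystander; origin centre of its underside
- vial_b: small vial with blue screw cap, 30 mm across, 58 mm high, bystander; origin centre of its underside
- vial_c: small vial with blue screw cap, 31 mm across, 60 mm high, bystander; origin centre of its underside
- syringe: syringe lying flat, 32 x 126 x 20 mm, long along its y, bystander; origin centre of its underside

How it is judged:
By the outcome, as a careful person would: the job done as asked, in the order asked, and still so for the second after the job is handed in, with the robot touching nothing.
It also fails if it takes over 54 s, if anything falls off the work surface, if the arm or the gripper's body presses on something with over 40 N, if the wrist force passes 120 N, or if a joint passes its speed limit or range.

## Working session

There is one attempt and no reset: what is moved stays moved. The work goes in short steps, Python scripts to look and compute and a shell command to move; the robot and the scene stay as the last step left them, time stands still between calls to the robot, and variables do not carry over. Pictures are saved under pics/ and viewed, at most 13 in all, crops included, and the job is handed in when it is done.

```bash
ls; mkdir -p pics; python3 - <<'E'
from plant import get_state, snapshot, camera_model, r
import cv2,numpy as np
s=get_state();print(s)
for n in("scene","top"):
    p,d=snapshot(n);cv2.imwrite(f"pics/{n}0.png",p[...,::-1]);np.save(f"pics/{n}0.npy",d)
    m=camera_model(n);print(n,m)
E
```

```text
pics
{'clock': 0.0, 'q': array([-1.165211  ,  0.68995677, -0.19454697,  1.56632371,  0.15730761,
        0.90251242, -0.21511335]), 'qd': array([ 0.00015385, -0.00021356, -0.00103016,  0.0004037 ,  0.00196891,
       -0.00078494,  0.00123772]), 'joint_torque': array([-4.13747111e-04, -5.27543306e+01, -1.26710404e+00, -1.53421962e+01,
       -5.26980520e-02,  6.50163798e-03,  1.79355975e-04]), 'tool_pos': array([0.22686032, 0.58172431, 0.24893326]), 'eef_rot': array([ 1.84775297e-01,  9.82780380e-01, -8.96408681e-04, -1.07367052e-04]), 'contact_force': array([0.20284061, 0.7145906 , 0.44358368]), 'moment': array([-0.01502047, -0.06418876,  0.01628561]), 'finger_force': 0.0, 'opening': 1.0014080726329195}
scene {'intrinsics': array([[466.25349491,   0.        , 325.55363816],
       [  0.        , 466.25349491, 194.62647139],
       [  0.        ,   0.        ,   1.        ]]), 'view': array([[ 0.5210765 , -0.85321062,  0.02260351, -0.51958349],
       [-0.40092412, -0.26806178, -0.87601526,  0.21516187],
       [ 0.75348466,  0.44740867, -0.48175342,  0.6842494 ],
       [ 0.        ,  0.        ,  0.        ,  1.        ]])}
top {'intrinsics': array([[435.62565372,   0.        , 317.28839658],
       [  0.        , 435.62565372, 197.71848847],
       [  0.        ,   0.        ,   1.        ]]), 'view': array([[-0.01299569, -0.99937495, -0.03287595, -0.28565288],
       [-0.99577318,  0.01592452, -0.09045545,  0.50662592],
       [ 0.09092244,  0.03156145, -0.99535772,  0.93801055],
       [ 0.        ,  0.        ,  0.        ,  1.        ]])}
```

View pics/scene0.png

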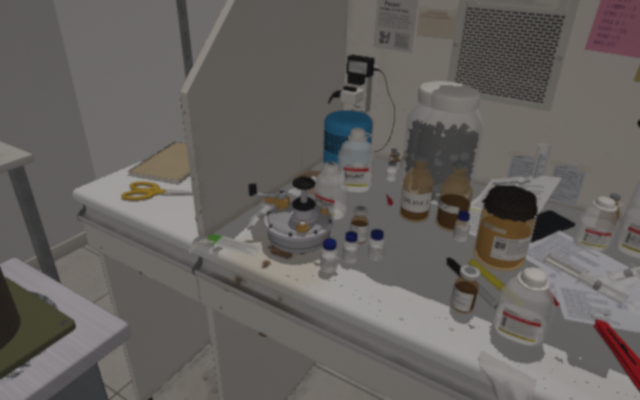

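View pics/top0.png

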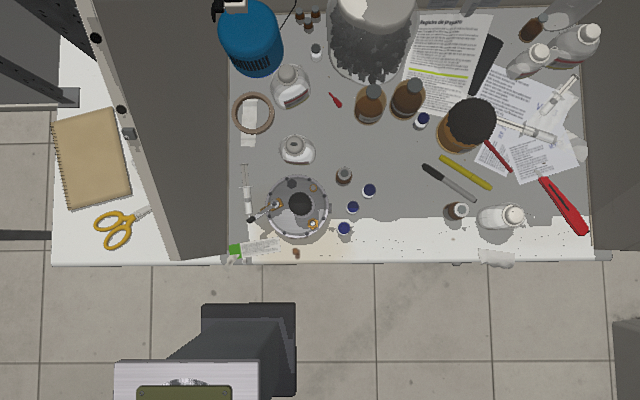

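The scene shows the reservoir at (300,225), close to the left panel. In the top view the knob is near (300,204), the vent lever points left near (262,212), and the blue-capped vials are at (345,228), (353,207) and (369,190). I'll zoom in on this and measure.

```bash
cat > h.py <<'E'
import numpy as np,cv2
from plant import get_state, snapshot, camera_model, r
def ray(n,u,v,z,m=None):
    m=m or camera_model(n);K=m["intrinsics"];V=m["view"];R=V[:3,:3];c=-R.T@V[:3,3]
    d=R.T@np.linalg.inv(K)@[u,v,1];return c+d*(z-c[2])/d[2]
def px(n,p):
    m=camera_model(n);q=m["view"]@np.r_[p,1];q=m["intrinsics"]@q[:3];return q[:2]/q[2]
E
python3 - <<'E'
from h import *
p=cv2.imread("pics/top0.png");d=np.load("pics/top0.npy")
cv2.imwrite("pics/topz.png",cv2.resize(p[150:265,230:390],(800,575),interpolation=cv2.INTER_CUBIC))
# world points
m=camera_model("top");V=m["view"];K=m["intrinsics"]
vv,uu=np.mgrid[:400,:640];P=np.stack([(uu-K[0,2])/K[0,0]*d,(vv-K[1,2])/K[1,1]*d,d],-1)
W=(P-V[:3,3])@V[:3,:3]
np.save("pics/W.npy",W)
sub=np.zeros((400,640),bool);sub[160:250,240:335]=1
for a,b in((.128,.145),(.105,.122),(.085,.1),(.055,.066)):
    k=sub&(W[...,2]>a)&(W[...,2]<b)&(d>0);print(a,k.sum(),W[k].mean(0),uu[k].mean(),vv[k].mean(),W[k].min(0),W[k].max(0))
E
```

```text
0.128 400 [ 0.48243117 -0.26226769  0.13666699] 299.445 202.7675 [ 0.46096612 -0.28262405  0.12867209] [ 0.50418263 -0.24155368  0.14248344]
0.105 36 [ 0.45363783 -0.16267813  0.11163293] 250.33333333333334 219.02777777777777 [ 0.44778288 -0.17006443  0.10622801] [ 0.45974168 -0.15586049  0.11600424]
0.085 201 [ 0.47613933 -0.20774641  0.09282223] 274.1940298507463 207.99502487562188 [ 0.44834679 -0.28415428  0.08586687] [ 0.57472068 -0.16100383  0.09926921]
0.055 1633 [ 0.4833631  -0.25035092  0.05874085] 296.5272504592774 205.38701775872627 [ 0.42303875 -0.31049879  0.05500049] [ 0.58071874 -0.1896587   0.06592604]
```

View pics/topz.png

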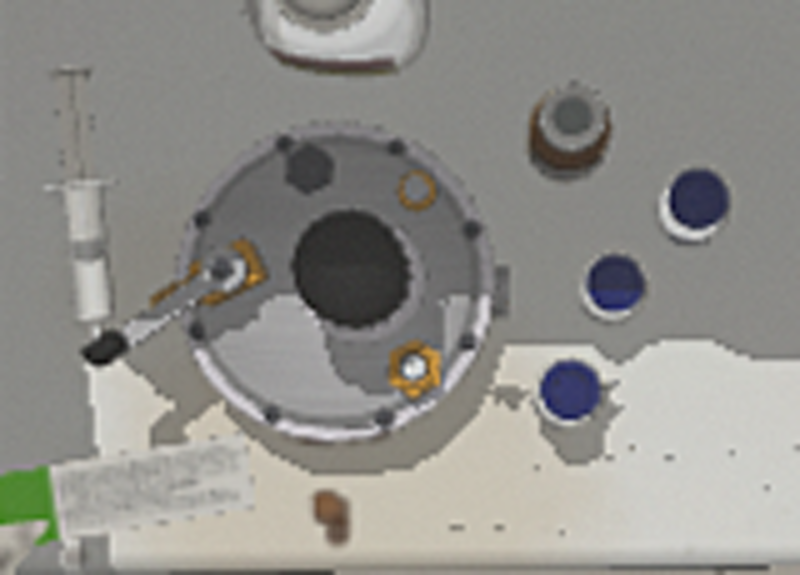

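The crop shows the knob at (352,268), the vent pivot at (222,268), the lever tab at (104,347) to the left, the pin in its bushing at (414,368), and the syringe to the left of the lever.

```bash
python3 - <<'E'
from h import *
f=lambda u,v:(230+u/5-.4,150+v/5-.4)
K=ray("top",299.4,202.8,.138)[:2];P=ray("top",*f(414,368),.0715)[:2];T=ray("top",*f(104,347),.113)[:2];V=ray("top",*f(222,268),.09)[:2]
print("knob",K,"pin",P,"tab",T,"pivot",V)
B=np.array([[0,-12],[-36,-36],[0,42]])/1e3;W=np.array([K,P,V])
b=B-B.mean(0);w=W-W.mean(0);psi=np.arctan2((b[:,0]*w[:,1]-b[:,1]*w[:,0]).sum(),(b*w).sum())
R=np.array([[np.cos(psi),-np.sin(psi)],[np.sin(psi),np.cos(psi)]]);o=W.mean(0)-R@B.mean(0)
print("yaw",psi,"origin",o,"res",W-(o+B@R.T))
pv=o+R@[0,.042]
for t in(0,.3,.6,.9,1.2,1.5):
    a=psi+np.pi/2+.5+t;u=np.array([np.cos(a),np.sin(a)]);print(t,np.degrees(a),pv+.056*u)
print("cam lever dir",np.degrees(np.arctan2(*(T-V)[::-1])),np.linalg.norm(T-V))
# scene check
for n,p in(("knob",[*K,.138]),("pin",[*P,.0715]),("tab",[*T,.113])):print(n,px("scene",p))
E
```

```text
knob [ 0.48225034 -0.26228258] pin [ 0.44497089 -0.28388288] tab [ 0.45363196 -0.16306497] pivot [ 0.48609332 -0.20700673]
yaw -0.061973617958585615 origin [ 0.48320568 -0.24980444] res [[-2.12133410e-04 -5.01171192e-04]
 [-7.42792213e-05 -3.77170411e-04]
 [ 2.86412631e-04  8.78341603e-04]]
0 115.09706300635804 [ 0.46205434 -0.157172  ]
0.3 132.28579686028272 [ 0.44812847 -0.16645639]
0.6 149.47453071420745 [ 0.43756831 -0.17944148]
0.9 166.66326456813212 [ 0.43131716 -0.19496735]
1.2 183.85199842205682 [ 0.42993342 -0.21164712]
1.5 201.04073227598153 [ 0.43354068 -0.22799084]
cam lever dir 126.4546113135422 0.054631659858067456
knob [303.21083501 179.09917807]
pin [301.70409634 221.91762738]
tab [252.12663106 183.21819696]
```

```bash
python3 - <<'E'
from h import *
W=np.load("pics/W.npy");print([a for a in dir(r) if a[0]!='_'])
for row in (258,255,250,240,220,180,120):print(row,[tuple(W[row,c].round(2)) for c in (175,185,200,215,225)])
E
```

```text
['Unreachable', 'finish_job', 'nose_length']
258 [(np.float64(0.39), np.float64(-0.08), np.float64(0.3)), (np.float64(0.39), np.float64(-0.09), np.float64(0.28)), (np.float64(0.37), np.float64(-0.03), np.float64(-0.0)), (np.float64(0.37), np.float64(-0.06), np.float64(0.0)), (np.float64(0.37), np.float64(-0.09), np.float64(-0.0))]
255 [(np.float64(0.39), np.float64(-0.08), np.float64(0.31)), (np.float64(0.39), np.float64(-0.09), np.float64(0.27)), (np.float64(0.39), np.float64(-0.09), np.float64(0.2)), (np.float64(0.38), np.float64(-0.09), np.float64(0.1)), (np.float64(0.38), np.float64(-0.09), np.float64(-0.0))]
250 [(np.float64(0.4), np.float64(-0.09), np.float64(0.31)), (np.float64(0.4), np.float64(-0.09), np.float64(0.28)), (np.float64(0.4), np.float64(-0.09), np.float64(0.2)), (np.float64(0.39), np.float64(-0.09), np.float64(0.1)), (np.float64(0.39), np.float64(-0.09), np.float64(0.01))]
240 [(np.float64(0.41), np.float64(-0.09), np.float64(0.32)), (np.float64(0.41), np.float64(-0.09), np.float64(0.28)), (np.float64(0.41), np.float64(-0.09), np.float64(0.2)), (np.float64(0.41), 
[... 257 characters left out ...]
at64(0.2)), (np.float64(0.45), np.float64(-0.09), np.float64(0.1)), (np.float64(0.46), np.float64(-0.09), np.float64(0.02))]
180 [(np.float64(0.5), np.float64(-0.09), np.float64(0.33)), (np.float64(0.51), np.float64(-0.09), np.float64(0.28)), (np.float64(0.52), np.float64(-0.09), np.float64(0.2)), (np.float64(0.53), np.float64(-0.09), np.float64(0.1)), (np.float64(0.54), np.float64(-0.09), np.float64(0.02))]
120 [(np.float64(0.6), np.float64(-0.09), np.float64(0.33)), (np.float64(0.61), np.float64(-0.09), np.float64(0.29)), (np.float64(0.63), np.float64(-0.09), np.float64(0.21)), (np.float64(0.66), np.float64(-0.09), np.float64(0.11)), (np.float64(0.68), np.float64(-0.09), np.float64(0.02))]
```

```bash
python3 -m inch '-1 0 0 0 0 0 0; -1 0 -0.04 0 0 0 0; -1 0 -0.04 0 0 0 0;-1 0 -0.04 0 0 0 0;-1 0 -0.04 0 0 0 0;-1 0 -0.04 0 0 0 0'; python3 -c "
from plant import *
print(get_state()['q'])"
```

```text
clock: 0.6
tool_pos: [0.1537, 0.394, 0.2497]
eef_rot: [0.185, 0.983, 0.0, -0.0]
contact_force: [0.4, 1.1, -0.1]
opening: 0.57
finger_force: 0.0
[-1.16474431  0.44014964 -0.20779772  2.14151188  0.16240278  0.57425948
 -0.29098272]
```

```bash
python3 -m inch '-1 0 0 -0.04 0 0 0; -1 0 0 -0.04 0 0 0;-1 0 0 -0.04 0 0 0;-1 0 0 -0.04 0 0 0;-1 0 0 -0.04 0 0 0;-1 -0.04 -0.0019 0 0 0 0.095;-1 -0.04 -0.0019 0 0 0 0.095;-1 -0.04 -0.0019 0 0 0 0.095;-1 -0.04 -0.0019 0 0 0 0.095;-1 -0.04 -0.0019 0 0 0 0.095;-1 -0.04 -0.0019 0 0 0 0.095;-1 -0.04 -0.0019 0 0 0 0.095'; python3 -c "
from plant import *
print(get_state()['q'])"
```

```text
clock: 1.6
tool_pos: [0.3654, 0.2162, 0.4497]
eef_rot: [0.497, 0.867, 0.0, 0.0]
contact_force: [0.5, 0.9, -0.5]
opening: 0.009
finger_force: 0.0
[-0.68415376  0.18695954  0.05159848  1.78963247 -0.01045995  1.16481564
 -0.09992381]
```

```bash
python3 -m inch '-1 -0.04 -0.0019 0 0 0 0.095;-1 -0.04 -0.0019 0 0 0 0.095;-1 -0.04 -0.0019 0 0 0 0.095;-1 -0.04 -0.0019 0 0 0 0.095;-1 -0.04 -0.0019 0 0 0 0.095;-1 -0.04 -0.0019 0 0 0 0.095;-1 -0.04 -0.0019 0 0 0 0.095;-1 -0.04 -0.0019 0 0 0 0.095;-1 -0.04 -0.0019 0 0 0 0.095;-1 0 0 0 0 0 0;-1 0 0 0 0 0 0'; python3 - <<'E'
from h import *
s=get_state();print(s['q'],s['eef_rot'])
m=camera_model("wrist");print(m)
p,d=snapshot("wrist");cv2.imwrite("pics/w1.png",p[...,::-1])
E
```

```text
clock: 2.52
tool_pos: [0.4004, -0.1318, 0.4498]
eef_rot: [0.813, 0.583, -0.0, 0.0]
contact_force: [0.3, 1.0, -0.4]
opening: 0.008
finger_force: 0.0
[-0.13765415  0.19165476  0.43762877  1.80789811 -0.08806211  1.16113629
  0.00192385] [ 8.12526549e-01  5.82924186e-01 -2.01010357e-05  1.86624817e-05]
{'intrinsics': array([[309.70691629,   0.        , 324.13704329],
       [  0.        , 309.70691629, 198.69908183],
       [  0.        ,   0.        ,   1.        ]]), 'view': array([[ 9.47763768e-01, -3.18973038e-01,  2.04207673e-04,
        -4.21725120e-01],
       [-3.02323133e-01, -8.98087444e-01,  3.19436481e-01,
        -1.04216924e-01],
       [-1.01708228e-01, -3.02812059e-01, -9.47607668e-01,
         5.81498887e-01],
       [ 0.00000000e+00,  0.00000000e+00,  0.00000000e+00,
         1.00000000e+00]])}
```

View pics/w1.png

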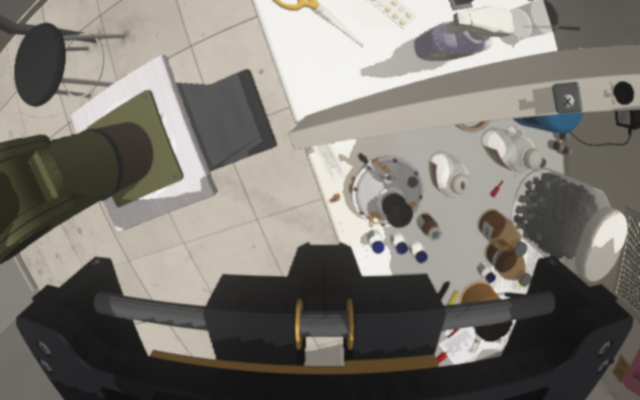

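The wrist view shows the reservoir at (388,195) and the panel edge at its upper left. The camera sits on the tool's +x side, so I'll turn the tool around to keep it away from the panel.

```bash
python3 -m inch '-1 -0.04 0 0 0 0 0;-1 -0.04 0 0 0 0 0;-1 0 0 0 0 0 0.12;-1 0 0 0 0 0 0.12;-1 0 0 0 0 0 0.12;-1 0 0 0 0 0 0.12;-1 0 0 0 0 0 0.12;-1 0 0 0 0 0 0.12;-1 0 0 0 0 0 0.12;-1 0 0 0 0 0 0.12;-1 0 0 0 0 0 0.12;-1 0 0 0 0 0 0.12'; python3 - <<'E'
from h import *
s=get_state();print(s['q'],s['eef_rot'])
E
```

```text
clock: 3.57
tool_pos: [0.3772, -0.2037, 0.4494]
eef_rot: [1.0, 0.025, -0.0, -0.001]
contact_force: [0.1, 0.5, -0.1]
opening: 0.004
finger_force: 0.0
[-0.16592541  0.23580501  0.73246818  1.79977277 -0.17137404  1.17104393
 -0.90171024] [ 9.99698394e-01  2.45522369e-02 -4.78004564e-05 -5.52931189e-04]
```

```bash
python3 -m inch '-1 0 0 0 0 0 0.125;-1 0 0 0 0 0 0.125;-1 0 0 0 0 0 0.125;-1 0 0 0 0 0 0.125;-1 0 0 0 0 0 0.125;-1 0 0 0 0 0 0.125;-1 0 0 0 0 0 0.125;-1 0 0 0 0 0 0.125;-1 0 0 0 0 0 0.125;-1 0 0 0 0 0 0.125;-1 0 0 0 0 0 0.125;-1 0 0 0 0 0 0.1;-1 0 0 0 0 0 0'; cat >> h.py <<'E'
from scipy.spatial.transform import Rotation as Ro
def st():
    s=get_state();R=Ro.from_quat(s['eef_rot']).as_matrix();print('q',s['q'].round(3),'p',s['tool_pos'].round(4),'F',s['contact_force'].round(1),'xang',np.degrees(np.arctan2(R[1,0],R[0,0])).round(1));return s,R
E
python3 - <<'E'
from h import *
s,R=st()
print("to (.495,-.168,.25) in tool:",R.T@(np.array([.495,-.168,.25])-s['tool_pos']))
E
```

```text
clock: 4.65
tool_pos: [0.3773, -0.2039, 0.4491]
eef_rot: [0.757, -0.653, -0.001, 0.0]
contact_force: [0.4, -0.4, 0.7]
opening: 0.004
finger_force: 0.0
q [-0.401  0.34   1.145  1.807 -0.33   1.21  -2.152] p [ 0.3773 -0.2039  0.4491] F [ 0.4 -0.4  0.7] xang -81.5
to (.495,-.168,.25) in tool: [-0.01796765 -0.12194305  0.19904349]
```

```bash
cat > plan.py <<'E'
from h import *
pv=np.array([.4858,-.2079])
def box(c,ang,hx,hy):
    return cv2.boxPoints(((c[0]*1e3,c[1]*1e3),(2e3*hx,2e3*hy),ang)).astype(np.float32)
def centre(th,xang,rho):
    T=box(pv+.056*np.array([np.cos(np.radians(th)),np.sin(np.radians(th))]),th,.008,.00425)
    for phi in np.arange(0,60,.25):
        a=np.radians(th-phi);c=pv+rho*np.array([np.cos(a),np.sin(a)])
        if cv2.intersectConvexConvex(T,box(c,xang,.009,.0175))[0]<=0:return c
E
python3 - <<'E'
from plan import *
s,R=st();W=np.load("pics/W.npy")
print([W[v,u].round(3) for u,v in((274,203),(268,207),(263,210),(258,213),(250,219))])
for rho in(.042,.046,.05):
  print(rho,[tuple((1e3*centre(t,xa,rho)).round(0)) for t,xa in((115,-81.5),(126,-81.5),(145,-78),(165,-74),(185,-70),(201,-69))])
E
```

```text
q [-0.401  0.34   1.145  1.807 -0.33   1.21  -2.152] p [ 0.3773 -0.2039  0.4491] F [ 0.4 -0.4  0.7] xang -81.5
[array([ 0.486, -0.208,  0.098]), array([ 0.478, -0.195,  0.093]), array([ 0.472, -0.185,  0.093]), array([ 0.467, -0.175,  0.092]), array([ 0.454, -0.162,  0.113])]
0.042 [(np.float64(488.0), np.float64(-166.0)), (np.float64(479.0), np.float64(-166.0)), (np.float64(466.0), np.float64(-171.0)), (np.float64(455.0), np.float64(-179.0)), (np.float64(446.0), np.float64(-194.0)), (np.float64(444.0), np.float64(-210.0))]
0.046 [(np.float64(487.0), np.float64(-162.0)), (np.float64(478.0), np.float64(-163.0)), (np.float64(465.0), np.float64(-167.0)), (np.float64(452.0), np.float64(-177.0)), (np.float64(442.0), np.float64(-194.0)), (np.float64(440.0), np.float64(-211.0))]
0.05 [(np.float64(486.0), np.float64(-158.0)), (np.float64(478.0), np.float64(-159.0)), (np.float64(463.0), np.float64(-163.0)), (np.float64(447.0), np.float64(-176.0)), (np.float64(438.0), np.float64(-195.0)), (np.float64(436.0), np.float64(-213.0))]
```

```bash
python3 -m inch '-1 -0.007 -0.039 0 0 0 0;-1 -0.007 -0.039 0 0 0 0;-1 -0.007 -0.039 0 0 0 0;-1 0 0 0.04 0 0 0;-1 0 0 0.04 0 0 0;-1 0 0 0.04 0 0 0;-1 0 0 0.04 0 0 0;-1 0 0 0.04 0 0 0;-1 0 0 0 0 0 0'; python3 - <<'E'
from h import *
s,R=st();print(R.T@(np.array([.490,-.166,.111])-s['tool_pos']))
p,d=snapshot("wrist");cv2.imwrite("pics/w2.png",p[...,::-1])
p,d=snapshot("top");cv2.imwrite("pics/t2.png",p[100:300,180:420,::-1])
E
```

```text
clock: 5.4
tool_pos: [0.4859, -0.1633, 0.2434]
eef_rot: [0.759, -0.651, -0.007, 0.001]
contact_force: [-1.6, 0.5, 0.5]
opening: 0.009
finger_force: 0.0
q [-0.245  0.707  0.849  1.926 -0.705  0.853 -2.005] p [ 0.4859 -0.1633  0.2434] F [-1.6  0.5  0.5] xang -81.3
[ 0.0043948  -0.00510201  0.13228148]
```

View pics/w2.png

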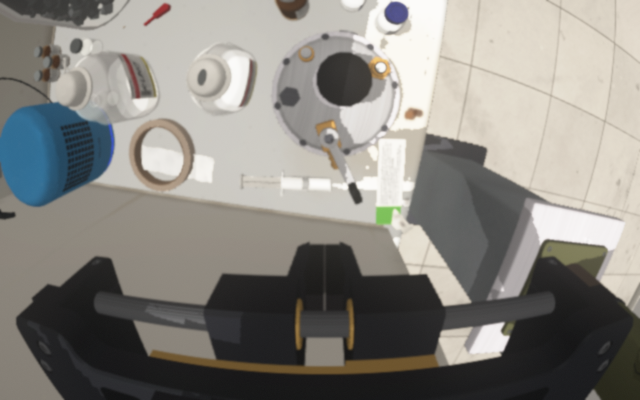

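The wrist view shows the lever at (342,165) with its tab at (355,193). The finger is to the rear left of it, above the syringe, and the way down is clear.

```bash
python3 -m inch '-1 0.002 -0.0025 0.02 0 0 0;-1 0.002 -0.0025 0.035 0 0 0;-1 0 0 0.035 0 0 0;-1 0 0 0.025 0 0 0;-1 0 0 0.01 0 0 0;-1 0 0 0 0 0 0;-1 0 0 0 0 0 0'; python3 - <<'E'
from plan import *
s,R=st();print(R[:,2],R.T@(np.array([.490,-.166,.111])-s['tool_pos']))
E
```

```text
clock: 6.08
tool_pos: [0.4964, -0.1719, 0.1268]
eef_rot: [0.757, -0.653, 0.002, -0.001]
contact_force: [0.2, 0.6, 0.4]
opening: 0.006
finger_force: 0.0
q [-0.11   0.858  0.629  1.999 -0.923  0.593 -1.832] p [ 0.4964 -0.1719  0.1268] F [0.2 0.6 0.4] xang -81.6
[ 4.14847022e-03 -9.06256154e-04 -9.99990984e-01] [-0.0067968   0.00556704  0.01572398]
```

```bash
python3 -m inch '-1 -0.003 0.003 0.008 0 0 0;-1 -0.003 0.003 0.008 0 0 0;-1 0 0.003 0 0 0 0;-1 0 0 0 0 0 0'; python3 - <<'E'
from plan import *
s,R=st();p=s['tool_pos'].copy();Rc=R
wp=[(.478,-.1645,-81.5),(.4715,-.1665,-80),(.465,-.169,-78),(.459,-.173,-76),(.4535,-.178,-74),(.448,-.186,-72),(.444,-.194,-70),(.4425,-.2022,-69.5),(.442,-.2105,-69)]
a=-81.5
for x,y,an in wp:
    t=np.radians(a);ex=np.array([np.cos(t),np.sin(t)]);ey=np.array([ex[1],-ex[0]])
    d=np.array([x,y])-p[:2];print((d@ex).round(4),(d@ey).round(4),-np.radians(an-a).round(3));p[:2]=x,y;a=an
E
```

```text
clock: 6.42
tool_pos: [0.4854, -0.1672, 0.1105]
eef_rot: [0.757, -0.654, 0.001, -0.001]
contact_force: [0.7, -0.4, 0.9]
opening: 0.004
finger_force: 0.0
q [-0.078  0.86   0.557  2.039 -0.946  0.517 -1.811] p [ 0.4854 -0.1672  0.1105] F [ 0.7 -0.4  0.9] xang -81.6
-0.0038 0.0069 -0.0
0.001 0.0067 -0.026
0.0013 0.0068 -0.035
0.0027 0.0067 -0.035
0.0035 0.0065 -0.035
0.0062 0.0075 -0.035
0.0064 0.0063 -0.035
0.0072 0.0042 -0.009
0.0076 0.0034 -0.009
```

```bash
python3 -m inch '-1 -0.002 0.0035 0 0 0 0;-1 -0.002 0.0035 0 0 0 0;-1 0.0005 0.0034 0 0 0 -0.013;-1 0.0005 0.0034 0 0 0 -0.013;-1 0.0007 0.0034 0 0 0 -0.018;-1 0.0007 0.0034 0 0 0 -0.018;-1 0.0014 0.0034 0 0 0 -0.018;-1 0.0014 0.0034 0 0 0 -0.018;-1 0.0018 0.0033 0 0 0 -0.018;-1 0.0018 0.0033 0 0 0 -0.018;-1 0 0 0 0 0 0'; python3 - <<'E'
from plan import *
s,R=st()
p,d=snapshot("wrist");cv2.imwrite("pics/w3.png",p[20:260,200:520,::-1].repeat(2,0).repeat(2,1))
E
```

```text
clock: 7.33
tool_pos: [0.4564, -0.1807, 0.1097]
eef_rot: [0.799, -0.601, 0.005, -0.0]
contact_force: [7.4, -3.2, 1.2]
opening: 0.004
finger_force: 3.3
q [ 0.01   0.822  0.461  2.108 -0.931  0.415 -1.64 ] p [ 0.4564 -0.1807  0.1097] F [ 7.4 -3.2  1.2] xang -73.9
```

View pics/w3.png

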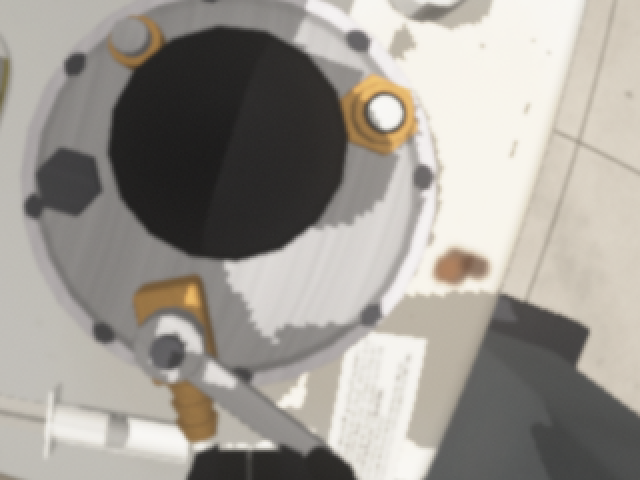

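The lever is turning: the barb is now clear of it, and the tab is at the fingertip at the bottom of the crop. I'll continue the arc.

```bash
python3 -m inch '-1 0.002 0.0045 0 0 0 -0.018;-1 0.003 0.004 0 0 0 -0.018;-1 0.003 0.004 0 0 0 -0.018;-1 0.003 0.0035 0 0 0 -0.018;-1 0.003 0.0035 0 0 0 -0.01;-1 0.003 0.003 0 0 0 0;-1 0 0 0 0 0 0'; python3 - <<'E'
from plan import *
s,R=st()
p,d=snapshot("wrist");cv2.imwrite("pics/w4.png",p[20:260,200:520,::-1].repeat(2,0).repeat(2,1))
E
```

```text
clock: 7.97
tool_pos: [0.4405, -0.2013, 0.1093]
eef_rot: [0.823, -0.567, 0.003, -0.002]
contact_force: [9.6, 0.6, 0.9]
opening: 0.005
finger_force: 4.8
q [ 0.087  0.809  0.417  2.123 -0.901  0.386 -1.532] p [ 0.4405 -0.2013  0.1093] F [9.6 0.6 0.9] xang -69.1
```

View pics/w4.png

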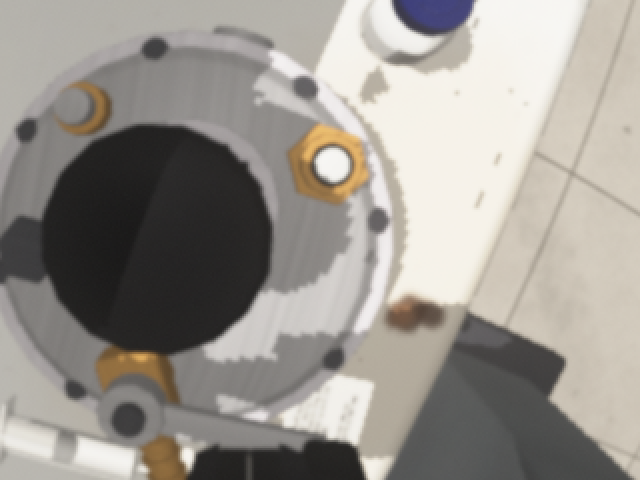

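The lever is now about 70° from the barb, and the tab is still on the finger. I'll ease off the outward push and push in −y to the stop.

```bash
python3 -m inch '-1 0.002 -0.003 0 0 0 0;-1 0.003 -0.002 0 0 0 0;-1 0.003 0 0 0 0 0;-1 0.003 0 0 0 0 0;-1 0 0 0 0 0 0'; python3 - <<'E'
from plan import *
s,R=st()
E
```

```text
clock: 8.43
tool_pos: [0.4448, -0.2096, 0.1085]
eef_rot: [0.823, -0.569, -0.0, -0.0]
contact_force: [3.2, 2.2, -0.2]
opening: 0.003
finger_force: 1.3
q [ 0.086  0.822  0.441  2.096 -0.882  0.417 -1.545] p [ 0.4448 -0.2096  0.1085] F [ 3.2  2.2 -0.2] xang -69.3
```

```bash
python3 -m inch '-1 0.002 0 0 0 0 0;-1 0.002 0 0 0 0 0;-1 0.002 0 0 0 0 0;-1 0 0 0 0 0 0'; python3 - <<'E'
from plan import *
s,R=st()
p,d=snapshot("wrist");cv2.imwrite("pics/w5.png",p[20:260,200:520,::-1].repeat(2,0).repeat(2,1))
E
```

```text
clock: 8.77
tool_pos: [0.4472, -0.216, 0.1087]
eef_rot: [0.823, -0.569, 0.0, 0.001]
contact_force: [0.5, 0.3, 0.3]
opening: 0.003
finger_force: 0.6
q [ 0.092  0.826  0.449  2.084 -0.874  0.427 -1.545] p [ 0.4472 -0.216   0.1087] F [0.5 0.3 0.3] xang -69.3
```

View pics/w5.png

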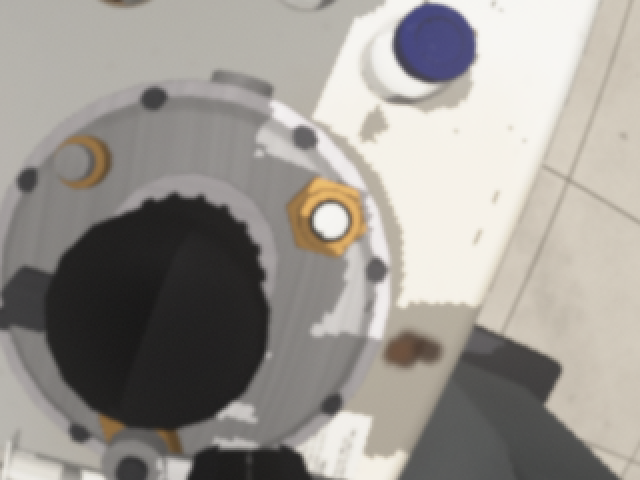

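The contact force has dropped and the tab is hidden behind the finger. I'll lift and back off to see the lever.

```bash
python3 -m inch '-1 -0.004 -0.002 0 0 0 0;-1 0 0 -0.03 0 0 0;-1 0 0 -0.04 0 0 0;-1 -0.03 0 -0.04 0 0 0;-1 -0.03 0 0 0 0 0;-1 0 0 0 0 0 0;-1 0 0 0 0 0 0'; python3 - <<'E'
from plan import *
s,R=st()
p,d=snapshot("wrist");cv2.imwrite("pics/w6.png",p[20:260,200:520,::-1].repeat(2,0).repeat(2,1))
E
```

```text
clock: 9.4
tool_pos: [0.4277, -0.1578, 0.2122]
eef_rot: [0.823, -0.568, -0.0, -0.0]
contact_force: [0.2, -0.2, 0.1]
opening: 0.009
finger_force: 0.0
q [-0.162  0.641  0.684  2.125 -0.712  0.617 -1.748] p [ 0.4277 -0.1578  0.2122] F [ 0.2 -0.2  0.1] xang -69.2
```

View pics/w6.png

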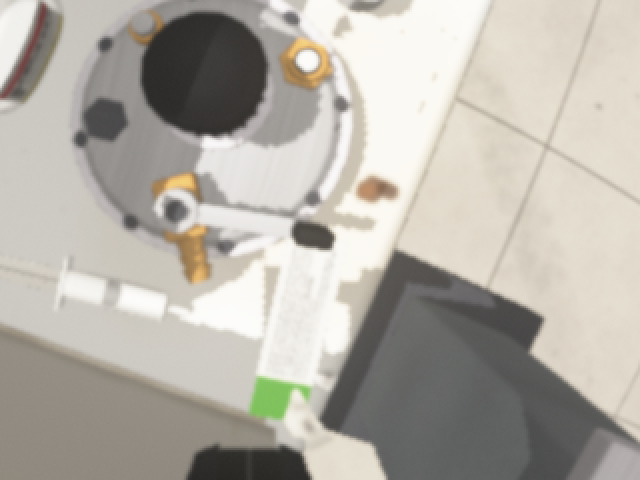

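The lever has stopped part way: tab at crop (314,234), pivot at (177,209). The finger slipped past it on the inner side. I'll measure its angle.

```bash
cat >> h.py <<'E'
def wray(u,v,z):
    m=camera_model("wrist");K=m["intrinsics"];V=m["view"];R=V[:3,:3];c=-R.T@V[:3,3]
    a=np.array([u-K[0,2],v-K[1,2]])/K[0,0];t=np.linalg.norm(a);d=R.T@np.r_[a/t*np.sin(t),np.cos(t)]
    return c+d*(z-c[2])/d[2]
E
python3 - <<'E'
from h import *
s,R=st()
f=lambda u,v,z:wray(u/2+200,v/2+20,z)[:2]
K=f(204,73,.138);P=f(307,61,.0715);T=f(314,234,.113);V=f(177,209,.098)
print("knob",K,"pin",P,"tab",T,"pivot",V,"dir",np.degrees(np.arctan2(*(T-V)[::-1])),"yaw",np.degrees(np.arctan2(*(K-V)[::-1]))+90)
d=T-V;u=d/np.linalg.norm(d);n=np.array([u[1],-u[0]])
E
```

```text
q [-0.16   0.642  0.684  2.123 -0.712  0.617 -1.748] p [ 0.4282 -0.159   0.212 ] F [-0.5 -0.1 -0.2] xang -69.2
knob [ 0.48159174 -0.25750325] pin [ 0.44940443 -0.28532977] tab [ 0.42418133 -0.21760616] pivot [ 0.47713005 -0.20634369] dir -167.9918520620716 yaw 4.984224163000761
```

```bash
python3 -m inch '-1 0.011 0.006 0 0 0 0;-1 0.011 0.006 0.02 0 0 0;-1 0.01 0.0055 0.03 0 0 0;-1 0 0 0.03 0 0 0;-1 0 0 0.02 0 0 0;-1 0 0 0 0 0 0;-1 0 0 0 0 0 0;-1 0 0 0 0 0 0'; python3 - <<'E'
from plan import *
s,R=st();print(R.T@(np.array([.423,-.198,.109])-s['tool_pos']),R.T@np.array([0,-1,0]))
E
```

```text
clock: 10.12
tool_pos: [0.4234, -0.1963, 0.1125]
eef_rot: [0.822, -0.569, 0.0, 0.0]
contact_force: [-0.4, 0.4, 0.4]
opening: 0.007
finger_force: 0.0
q [ 0.094  0.791  0.403  2.167 -0.916  0.358 -1.512] p [ 0.4234 -0.1963  0.1125] F [-0.4  0.4  0.4] xang -69.3
[0.00143722 0.00100348 0.00347813] [9.35721303e-01 3.52739129e-01 8.66259394e-04]
```

```bash
python3 -m inch '-1 0.0028 0.001 0.003 0 0 0;-1 0.0028 0.001 0 0 0 0;-1 0.0028 0.001 0 0 0 0;-1 0.0028 0.001 0 0 0 0;-1 0.0028 0.001 0 0 0 0;-1 0.0028 0.001 0 0 0 0;-1 0 0 0 0 0 0'; python3 -m inch '-1 0.002 0.0007 0 0 0 0;-1 0.002 0.0007 0 0 0 0;-1 0 0 0 0 0 0'
```

```text
clock: 10.7
tool_pos: [0.4237, -0.2139, 0.1092]
eef_rot: [0.823, -0.569, 0.0, 0.0]
contact_force: [0.5, 0.6, 0.4]
opening: 0.008
finger_force: 0.3
clock: 10.95
tool_pos: [0.4237, -0.2175, 0.109]
eef_rot: [0.823, -0.568, -0.0, -0.0]
contact_force: [0.3, 1.4, -0.2]
opening: 0.002
finger_force: 0.7
```

```bash
python3 -m inch '-1 0.002 0.0007 0 0 0 0;-1 0.002 0.0007 0 0 0 0;-1 0 0 0 0 0 0'; python3 -m inch '-1 0.002 0.0007 0 0 0 0;-1 0 0 0 0 0 0';python3 -m inch '-1 0.002 0.0007 0 0 0 0;-1 0 0 0 0 0 0'
```

```text
clock: 11.2
tool_pos: [0.4239, -0.2197, 0.1088]
eef_rot: [0.823, -0.568, -0.001, -0.002]
contact_force: [1.2, 5.1, 1.9]
opening: 0.005
finger_force: 2.9
clock: 11.37
tool_pos: [0.4239, -0.2199, 0.1087]
eef_rot: [0.824, -0.567, -0.003, -0.003]
contact_force: [0.5, 8.5, 3.6]
opening: 0.002
finger_force: 4.4
clock: 11.53
tool_pos: [0.4238, -0.2203, 0.1087]
eef_rot: [0.824, -0.567, -0.004, -0.004]
contact_force: [1.1, 13.0, 4.8]
opening: 0.002
finger_force: 6.1
```

The force rises at y −0.220, so the lever is at its stop. I'll back off and check.

```bash
python3 -m inch '-1 -0.008 -0.003 0 0 0 0;-1 -0.008 -0.003 0 0 0 0;-1 0 0 -0.03 0 0 0;-1 -0.02 0 -0.04 0 0 0;-1 -0.02 0 -0.02 0 0 0;-1 0 0 0 0 0 0;-1 0 0 0 0 0 0'; python3 - <<'E'
from plan import *
s,R=st()
p,d=snapshot("wrist");cv2.imwrite("pics/w7.png",p[20:260,200:520,::-1].repeat(2,0).repeat(2,1))
g=p[20:260,200:520];hsv=cv2.cvtColor(g,cv2.COLOR_RGB2HSV)
st()
E
```

```text
clock: 12.12
tool_pos: [0.4107, -0.1727, 0.197]
eef_rot: [0.823, -0.568, 0.002, 0.0]
contact_force: [-0.3, -0.4, 0.1]
opening: 0.005
finger_force: 0.0
q [-0.091  0.647  0.63   2.171 -0.749  0.547 -1.672] p [ 0.4107 -0.1727  0.197 ] F [-0.3 -0.4  0.1] xang -69.2
q [-0.089  0.649  0.629  2.17  -0.75   0.547 -1.672] p [ 0.4107 -0.1731  0.1963] F [-0.1 -0.5  0.2] xang -69.3
```

View pics/w7.png

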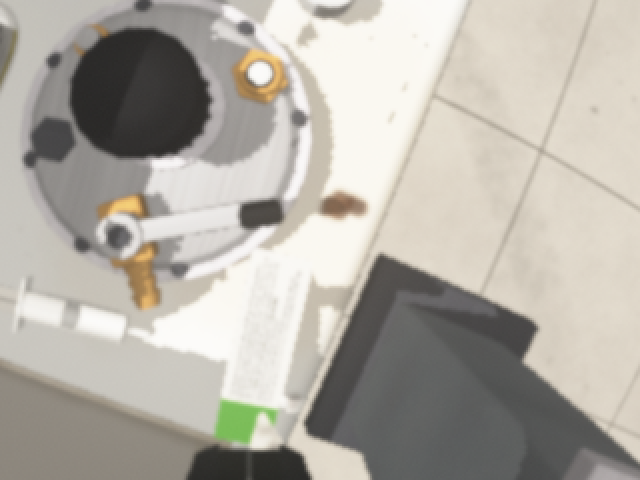

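The lever now lies across the front: tab at crop (262,213), pivot at (119,233), pin at (259,73), knob at (139,93).

```bash
python3 - <<'E'
from h import *
s,R=st()
f=lambda u,v,z:wray(u/2+200,v/2+20,z)[:2]
K=f(139,93,.138);P=f(259,73,.0715);T=f(262,213,.113);V=f(119,233,.098);Bb=f(149,300,.075);V2=f(125,245,.07)
ang=lambda d:np.degrees(np.arctan2(d[1],d[0]))%360
print("knob",K,"pin",P,"tab",T,"pivot",V,"dir",ang(T-V),"yawKV",ang(V-K)-90,"yawPV",ang(V-P)-ang([36,78]),"yawKP",ang(P-K)-ang([-36,-24]))
print(R.T@(np.r_[K,.17]-s['tool_pos']))
E
```

```text
q [-0.089  0.649  0.629  2.17  -0.75   0.547 -1.672] p [ 0.4107 -0.1731  0.1963] F [-0.1 -0.5  0.2] xang -69.3
knob [ 0.47915164 -0.25782237] pin [ 0.44891875 -0.28483312] tab [ 0.42885893 -0.2334354 ] pivot [ 0.47660223 -0.20639305] dir 209.52770596046602 yawKV 2.8378909343081347 yawPV 5.335915183298141 yawKP 8.0882511533286
[ 0.10339644 -0.03406502  0.02657641]
```

The vent is shut: the direction is 209.5°, which gives about 1.50 rad with the reservoir's yaw near 4.7°. Next is the move over the knob.

```bash
python3 -m inch '-1 0.035 -0.0115 0 0 0 0;-1 0.034 -0.0115 0 0 0 0;-1 0.034 -0.011 0 0 0 0;-1 0 0 0.01 0 0 0;-1 0 0 0.02 0 0 0;-1 0 0 0 0 0 0;-1 0 0 0 0 0 0;-1 0 0 0 0 0 0'; python3 - <<'E'
from h import *
s,R=st();print(R.T@(np.r_[.4798,-.2585,.16]-s['tool_pos']))
E
```

```text
clock: 12.83
tool_pos: [0.478, -0.2574, 0.1661]
eef_rot: [0.822, -0.569, -0.0, 0.0]
contact_force: [0.4, -0.2, 0.1]
opening: 0.004
finger_force: 0.0
q [ 0.06   0.795  0.615  1.918 -0.729  0.666 -1.649] p [ 0.478  -0.2574  0.1661] F [ 0.4 -0.2  0.1] xang -69.3
[ 0.0016608  -0.00129325  0.00607449]
```

```bash
python3 -m inch '-1 0.0015 -0.001 0.01 0 0 0;-1 0 0 0.01 0 0 0;-1 0 0 0.01 0 0 0;-1 0 0 0.01 0 0 0;-1 0 0 0.008 0 0 0;-1 0 0 0 0 0 0;-1 0 0 0 0 0 0';python3 -m inch '-1 0 0 0.003 0 0 0;-1 0 0 0 0 0 0;-1 0 0 0 0 0 0'; python3 -m inch '-1 0 0 0.003 0 0 0;-1 0 0 0 0 0 0;-1 0 0 0 0 0 0'
```

```text
clock: 13.42
tool_pos: [0.481, -0.2587, 0.1194]
eef_rot: [0.823, -0.569, 0.002, -0.0]
contact_force: [-0.7, 0.4, 14.1]
opening: 0.0
finger_force: 6.2
clock: 13.67
tool_pos: [0.4811, -0.2589, 0.1191]
eef_rot: [0.822, -0.569, 0.003, -0.001]
contact_force: [-3.7, 4.9, 36.9]
opening: 0.003
finger_force: 18.7
clock: 13.92
tool_pos: [0.4811, -0.259, 0.1188]
eef_rot: [0.822, -0.569, 0.003, -0.002]
contact_force: [-8.0, 8.1, 62.4]
opening: 0.004
finger_force: 31.3
```

The stop is at TCP z 0.119, and 14 N is enough to reach it. I'll go fully up and then do repeated strokes.

```bash
python3 -m inch '-1 0 0 -0.012 0 0 0;-1 0 0 -0.016 0 0 0;-1 0 0 -0.016 0 0 0;-1 0 0 0 0 0 0;-1 0 0 0 0 0 0;-1 0 0 0 0 0 0;-1 0 0 0 0 0 0'; python3 -m inch '-1 0 0 0.01 0 0 0;-1 0 0 0.01 0 0 0;-1 0 0 0.01 0 0 0;-1 0 0 0.009 0 0 0;-1 0 0 0 0 0 0;-1 0 0 0 0 0 0;-1 0 0 0 0 0 0'; python3 -m inch '-1 0 0 -0.013 0 0 0;-1 0 0 -0.013 0 0 0;-1 0 0 -0.013 0 0 0;-1 0 0 0 0 0 0;-1 0 0 0 0 0 0;-1 0 0 0 0 0 0;-1 0 0 0 0 0 0'
```

```text
clock: 14.5
tool_pos: [0.4794, -0.2572, 0.155]
eef_rot: [0.823, -0.568, -0.001, -0.0]
contact_force: [-0.1, -0.3, 0.8]
opening: 0.003
finger_force: 0.0
clock: 15.08
tool_pos: [0.4803, -0.2584, 0.1192]
eef_rot: [0.822, -0.569, 0.001, -0.001]
contact_force: [-3.7, 4.4, 29.1]
opening: 0.008
finger_force: 14.6
clock: 15.67
tool_pos: [0.4793, -0.2573, 0.1549]
eef_rot: [0.823, -0.568, -0.001, 0.0]
contact_force: [-0.7, 0.4, -1.3]
opening: 0.004
finger_force: 0.0
```

```bash
python3 -m inch '-1 0 0 0.01 0 0 0;-1 0 0 0.01 0 0 0;-1 0 0 0.01 0 0 0;-1 0 0 0.008 0 0 0;-1 0 0 0 0 0 0;-1 0 0 0 0 0 0;-1 0 0 0 0 0 0'; python3 -m inch '-1 0 0 -0.013 0 0 0;-1 0 0 -0.013 0 0 0;-1 0 0 -0.012 0 0 0;-1 0 0 0 0 0 0;-1 0 0 0 0 0 0;-1 0 0 0 0 0 0;-1 0 0 0 0 0 0'; python3 -m inch '-1 0 0 0.01 0 0 0;-1 0 0 0.01 0 0 0;-1 0 0 0.01 0 0 0;-1 0 0 0.008 0 0 0;-1 0 0 0 0 0 0;-1 0 0 0 0 0 0;-1 0 0 0 0 0 0'; python3 -m inch '-1 0 0 -0.013 0 0 0;-1 0 0 -0.013 0 0 0;-1 0 0 -0.012 0 0 0;-1 0 0 0 0 0 0;-1 0 0 0 0 0 0;-1 0 0 0 0 0 0;-1 0 0 0 0 0 0'; python3 -m inch '-1 0 0 0.01 0 0 0;-1 0 0 0.01 0 0 0;-1 0 0 0.01 0 0 0;-1 0 0 0.008 0 0 0;-1 0 0 0 0 0 0;-1 0 0 0 0 0 0;-1 0 0 0 0 0 0'; python3 -m inch '-1 0 0 -0.013 0 0 0;-1 0 0 -0.013 0 0 0;-1 0 0 -0.012 0 0 0;-1 0 0 0 0 0 0;-1 0 0 0 0 0 0;-1 0 0 0 0 0 0;-1 0 0 0 0 0 0'
```

```text
clock: 16.25
tool_pos: [0.4803, -0.2584, 0.1193]
eef_rot: [0.823, -0.569, 0.001, -0.001]
contact_force: [-1.4, 3.4, 20.0]
opening: 0.002
finger_force: 9.9
clock: 16.83
tool_pos: [0.4794, -0.2574, 0.155]
eef_rot: [0.823, -0.568, -0.001, -0.0]
contact_force: [0.4, -0.9, 0.9]
opening: 0.005
finger_force: 0.0
clock: 17.42
tool_pos: [0.4803, -0.2584, 0.1193]
eef_rot: [0.823, -0.569, 0.001, -0.001]
contact_force: [-2.4, 2.5, 18.4]
opening: 0.004
finger_force: 9.7
clock: 18.0
tool_pos: [0.4794, -0.2574, 0.155]
eef_rot: [0.823, -0.568, -0.001, 0.0]
contact_force: [0.1, -0.1, 0.6]
opening: 0.009
finger_force: 0.0
clock: 18.58
tool_pos: [0.4803, -0.2584, 0.1193]
eef_rot: [0.823, -0.569, 0.001, -0.001]
contact_force: [-2.1, 1.9, 19.3]
opening: 0.005
finger_force: 9.7
clock: 19.17
tool_pos: [0.4794, -0.2574, 0.155]
eef_rot: [0.823, -0.568, -0.001, 0.0]
contact_force: [-0.7, -0.2, 0.4]
opening: 0.001
finger_force: 0.0
```

```bash
python3 -m inch '-1 0 0 0.01 0 0 0;-1 0 0 0.01 0 0 0;-1 0 0 0.01 0 0 0;-1 0 0 0.008 0 0 0;-1 0 0 0 0 0 0;-1 0 0 0 0 0 0;-1 0 0 0 0 0 0'; python3 -m inch '-1 0 0 -0.013 0 0 0;-1 0 0 -0.013 0 0 0;-1 0 0 -0.012 0 0 0;-1 0 0 0 0 0 0;-1 0 0 0 0 0 0;-1 0 0 0 0 0 0;-1 0 0 0 0 0 0'; python3 -m inch '-1 0 0 -0.03 0 0 0;-1 0 0 -0.04 0 0 0;-1 -0.035 0 -0.03 0 0 0;-1 -0.035 0.01 0 0 0 0;-1 0 0.01 0 0 0 0;-1 0 0 0 0 0 0'; python3 - <<'E'
from plan import *
s,R=st()
p,d=snapshot("wrist");cv2.imwrite("pics/w8.png",p[0:260,200:520,::-1].repeat(2,0).repeat(2,1))
E
```

```text
clock: 19.75
tool_pos: [0.4803, -0.2584, 0.1193]
eef_rot: [0.823, -0.569, 0.001, -0.001]
contact_force: [-1.3, 2.8, 19.4]
opening: 0.004
finger_force: 9.7
clock: 20.33
tool_pos: [0.4794, -0.2574, 0.155]
eef_rot: [0.823, -0.568, -0.001, -0.0]
contact_force: [0.5, 0.2, 0.1]
opening: 0.002
finger_force: 0.0
clock: 20.83
tool_pos: [0.4353, -0.2012, 0.253]
eef_rot: [0.823, -0.568, -0.002, -0.0]
contact_force: [-0.1, 0.2, -1.1]
opening: 0.003
finger_force: 0.0
q [-0.122  0.613  0.762  2.013 -0.614  0.761 -1.766] p [ 0.4353 -0.2012  0.253 ] F [-0.1  0.2 -1.1] xang -69.3
```

View pics/w8.png

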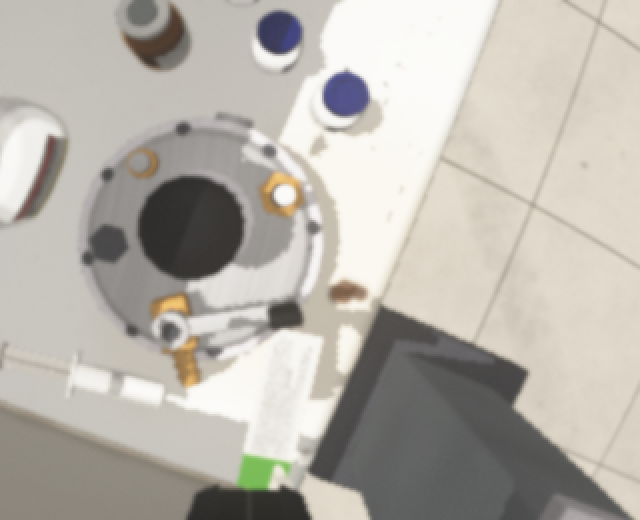

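The vent lies across the front, the knob is up, and the white pin is at crop (284,195), apparently raised. I'll check its height from depth.

```bash
python3 - <<'E'
from h import *
m=camera_model("wrist");K=m["intrinsics"];V=m["view"];R=V[:3,:3];c=-R.T@V[:3,3]
p,d=snapshot("wrist")
def Z(u,v):
    a=np.array([u-K[0,2],v-K[1,2]])/K[0,0];t=np.linalg.norm(a);q=np.r_[a/t*np.tan(t),1]
    return (c+R.T@(q*d[v,u])).round(4)
for u,v in((341,97),(342,97),(343,97),(342,98),(295,113),(342,157)):print((u,v),Z(u,v))
ps,ds=snapshot("scene");cv2.imwrite("pics/s9.png",ps[...,::-1])
f=lambda u,v,z:wray(u/2+200,v/2,z)[:2];ang=lambda d:np.degrees(np.arctan2(d[1],d[0]))%360
k=f(191,227,.138);pp=f(284,195,.0915);T=f(286,314,.113);pv=f(171,330,.098)
print("knob",k,"pin",pp,"tab",T,"piv",pv,"lever",ang(T-pv),"yaw",ang(pv-k)-90,ang(pv-pp)-ang([36,78]))
st()
E
```

```text
(341, 97) [ 0.452  -0.2859  0.091 ]
(342, 97) [ 0.4511 -0.2863  0.0914]
(343, 97) [ 0.4503 -0.2866  0.0917]
(342, 98) [ 0.4508 -0.2854  0.0913]
(295, 113) [ 0.4841 -0.2599  0.1368]
(342, 157) [ 0.4319 -0.2346  0.1071]
knob [ 0.48498256 -0.26093451] pin [ 0.45246382 -0.28702124] tab [ 0.43327785 -0.23709101] piv [ 0.48013597 -0.20797992] lever 211.85104026177726 yaw 5.229347314667791 5.480130723582533
q [-0.12   0.616  0.761  2.006 -0.615  0.761 -1.767] p [ 0.4383 -0.2033  0.253 ] F [ 0.1  0.3 -0.8] xang -69.3
```

The pin top is at 91.4 mm (fully out), the knob at 137 mm (up), the vent at about 1.5 rad (shut), and the hand is clear.

```bash
python3 -m inch '-1 0 0 -0.02 0 0 0;-1 0 0 0 0 0 0;-1 0 0 0 0 0 0'; python3 -c "
from plant import r
print(r.finish_job())"
```

```text
clock: 21.23
tool_pos: [0.4387, -0.2037, 0.2734]
eef_rot: [0.823, -0.569, 0.001, 0.0]
contact_force: [-0.3, 0.3, 0.3]
opening: 0.005
finger_force: 0.0
the job is handed in; nothing more can be done
None
```

I handed the job in at 21 s: vent shut, plunger up after 6 full strokes, pin fully out (top at 91 mm) and hand clear, but my first lever push turned the loose reservoir by about 9° and one early stroke pressed with about 62 N.

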